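# Unclip and open the thread tote

## Robot

A 6-joint arm with a two-finger parallel gripper is mounted at the origin on the work surface. World frame = base frame: x ahead of the robot, y to its left, z up, the work surface at z = 0. Lengths are in mm, angles in rad, forces in N, time in s.
With the tool pointing down it reaches from about 275 to 750 mm from the base axis. Payload 10.2 kg.
Tool frame: the origin (TCP) lies midway between the tips of the shut fingers; the grasp point (between the pads) lies 19 mm behind it (ctrl.grasp_offset is the distance from the TCP to the grasp point, in mm); z points along the fingers, y is the line along which they close (so a half turn about z gives the same grasp; the last joint's range is limited). The gripper opens to 85 mm and grips with 20 to 120 N. Pads are 22 mm wide; open, the fingers measure 114 mm over their backs; the gripper's body (76 mm by 85 mm) begins 54 mm behind the grasp point. The pads swing forward as they close: fully open they stand 13 mm farther back than shut.
Start: joints at [-1.323, 0.313, 1.498, -0, 1.331, -0.223], TCP at [238.129, -467.895, 231.294] pointing down, gripper open.
Joint ranges: [-2.94, 2.94], [-0.97, 2.17], [0.19, 2.56], [-1.23, 4.37], [0.02, 3.11], [-2.88, 2.88]. Speed limits (rad/s): [2.39, 2.39, 3.01, 3.14, 3.14, 3.14].

## Interface

Orientations are given as a unit quaternion [w, x, y, z].
In Python, from rig import ctrl, viewer, models gives the robot as it stands. The module is installed in compiled form; this text tells all that it offers.
- The arm moves only by the shell command python3 -m pendant 'ROWS' [OPENING] [FORCE]. ROWS is text: rows parted by semicolons, each of 4 numbers parted by spaces: the shift along the tool's x, y, z in m, then the turn about the tool's z in rad. In form: x y z yaw; .... A call has 1 to 10 rows; each row shifts and turns the commanded pose from where the row before left it, along the tool's axes as they then stand; what a row does not reach is not made up. A row lasts 1/8 s, in which the tool goes at most 62.5 mm and 10.7 degrees, less where a joint would pass 70% of its speed; a pose out of reach is approached as far as the arm can. A call is refused whole if a number of a shift passes 0.0625 or a number of a turn 0.188, either way. A call with a gripper value outside its range is refused whole. OPENING is the opening, from 0 (shut) to 1 (fully open), set as the call begins (- or left out, the last holds). The fingers move at their own pace and stop on an object; FORCE is the grip in N (left out, the last holds). Time passes only in rows, so rows that do not move let the fingers close. It gives the time, the measured TCP pose, the force, the opening and the grip force at its end, in the units of the state.
- ctrl.sense(): the state, without advancing time (a new reading comes with each control period).
- viewer.capture(name): name is "scene" or "top"; returns a dict with "color" (420x560x3 uint8, red, green, blue), "vertical_fov" (degrees; the focal length in pixels is half the picture's height over the tangent of half this angle, whatever the lens; pixels are square), "cx", "cy" (the principal point, pixels), "dist" ([k1, k2, p1, p2, k3] as OpenCV has them; the pictures are not rectified), "pose" (4x4, takes a point from camera to world coordinates). Camera axes: x right, y down, z forward; pixel columns grow to the right and rows downward; lengths in mm; the calibration is good to about 2 mm. A picture is of the moment at which its call begins. There is no depth.
- ctrl.finish_job(): hands the job in; it is judged then, once.
Trained networks look in the newest picture that a camera, given by its name, has taken for a name from the list of things; names that differ only in an ending like _2 or _b are one class to them, and where a whole thing is asked for, a point or a joint stands for the part that bears it (a point fixed in the world has none). Each returns a list of dicts, best first, with "p" (0 to 1); they miss things now and then, are a little off and sometimes report something else, mostly with a low value. They report only what shows in the picture. A call takes as long as a camera call. They do not tell look-alikes from the thing itself.
- models.boxes_of(camera, query): "at" ([x, y, z] in mm, in world coordinates, good to about 4 mm: the middle of the surface that is visible of it).
The state is a dict: "time_s": time; "joints": joint angles; "dq": joint speeds; "tau": joint torques, N m; "eef_pos": TCP position; "ee_rot": TCP orientation; "force": force on the tool from outside, world axes, zero at the start; "wrist_torque": the same for the moment, N m; "grip_width": opening from 0.0 (shut) to 1.0 (fully open); "grip_force": force on a finger pad.
Only numpy, scipy, OpenCV 4.12 (cv2) and the standard library are available. Lean on these libraries where they do the work, as an engineer would, in place of code of your own. Each camera call takes 0.05 s, during which the arm holds its last target. There are 200 camera calls.

## Task

Open the clip-lid thread tote: flip both black end clips outwards until they snap open, then lift the lid off by its handle and lay it flat, handle up, on the middle of the white board beside the tote; set it down rather than drop it. Leave both clips open and leave the hoop, the thread cone and the small box where they are.

Things in the scene. Friction and masses are not known exactly. Their poses are not given: they have to be found in the camera images.
- tote: Heavy cream open-topped storage tote, fixed to the table, 150 (x) x 200 (y) x 110 mm high, thread cones inside. Origin at the centre of its underside, z up; y is its long way, and the two clips are on its +y and -y end walls.
- clip_a (a joint): Black clip on the tote's +y end, rad: 0 closed (upright), 1.1 fully open (leaning outwards). Hinged along the tote's x at y = 108, z = 62 mm (tote frame). An over-centre spring holds it shut (at most 5 N at the tab to flip it); past 0.5 rad (tab pushed about 40 mm outwards) it snaps open by itself and stays open. When closed, its lip hooks over the lid's edge.
- clip_b (a joint): The same clip mirrored on the tote's -y end (hinge at y = -108 mm): 0 closed, 1.1 fully open, leaning outwards to the tote's -y.
- clip_a_tab (a point): Inner face of clip_a's tab, at mid-width: the part that stands up above the lid's edge. The plate is 50 mm wide (along the tote's x), 5 mm thick. Closed, this point is at y = 107, z = 140 mm in the tote frame; the plate goes on 15 mm above it; the lip (10 mm long inwards) has its top 16 mm below it, the lid's top face lies 22 mm below it. z runs up the plate, y outwards.
- clip_b_tab (a point): The same point on clip_b, at y = -107, z = 140 mm in the tote frame when closed; z runs up the plate, y outwards.
- lid_grip (a point): Centre of the grey lid's handle, a bar 14 mm wide, 14 high, 96 long (along y, the lid's long way), 30 mm above the lid's top face. Axes at the start parallel to the tote's, point 148 mm above the tote's underside. Lid 158 (x) x 208 (y) mm, 0.25 kg: 8 mm plate, below it an 8 mm rim sitting loosely in the tote's mouth. Its lowest edge is 46 mm below this point.
- board_top (a point): Centre of the top face of the low white board fixed on the table beside the tote, 210 (x) x 270 (y) x 12 mm; z up. The lid is laid here; lid_grip is then 46 mm above this point.
- hoop_center (a point): Bystander: cream embroidery hoop lying on the table, 140 mm across and 12 mm high with two flat arms, 207 mm over the arms; point at its centre.
- cone_center (a point): Bystander: red thread cone standing on the table, 64 mm across its foot, 100 mm high; point half-way up.
- small_box_center (a point): Bystander: small cream box with grey lid and grip but no clips, 96 x 96 x 83 mm; point half-way up.
Not all that is in view belongs to the job. Several things look just like the tote: the one meant starts farthest to the robot's left.

How it is judged:
By the outcome, as a careful person would: the job done as asked, in the order asked, and still so for the second after the job is handed in, with the robot touching nothing.
It also fails if it takes over 51 s, if anything falls off the work surface, if the arm or the gripper's body presses on something with over 40 N, if the wrist force passes 120 N, or if a joint passes its speed limit or range.

## Working session

There is one attempt and no reset: what is moved stays moved. The work goes in short steps, Python scripts to look and compute and a shell command to move; the robot and the scene stay as the last step left them, time stands still between calls to the robot, and variables do not carry over. Pictures are saved under pics/ and viewed, at most 10 in all, crops included, and the job is handed in when it is done.

```bash
mkdir -p pics; python3 - <<'E'
from rig import ctrl, viewer, models
import cv2
for c in ["scene","top"]:
    p=viewer.capture(c); cv2.imwrite(f"pics/{c}0.png",p["color"][:,:,::-1])
    print(c,p["vertical_fov"],p["cx"],p["cy"],p["dist"],p["pose"].round(3).tolist())
    for q in ["tote","clip_a","clip_a_tab","lid_grip","board_top","hoop_center","cone_center","small_box_center"]:
        print(q,[(round(d["p"],2),[round(float(v)) for v in d["at"]]) for d in models.boxes_of(c,q)])
print(ctrl.sense(),ctrl.grasp_offset)
E
```

```text
scene 43.47195758179957 277.7666828957288 213.83091621405813 [-0.08321563  0.          0.          0.          0.        ] [[0.825, 0.358, -0.437, 1094.944], [0.565, -0.504, 0.654, -900.984], [0.014, -0.786, -0.618, 942.91], [0.0, 0.0, 0.0, 1.0]]
tote [(0.66, [292, -359, 74]), (0.59, [585, -286, 70])]
clip_a [(0.96, [274, -465, 114]), (0.82, [537, -83, 131]), (0.75, [546, -301, 105]), (0.7, [760, -269, 6]), (0.65, [290, -248, 126])]
clip_a_tab [(0.68, [288, -250, 127]), (0.64, [541, -87, 131])]
lid_grip [(0.78, [548, -198, 122])]
board_top [(0.95, [537, 172, 13]), (0.48, [753, 200, 62])]
hoop_center [(0.74, [761, -267, 10]), (0.23, [540, -84, 129])]
cone_center [(0.92, [760, -8, 45]), (0.54, [544, -304, 113])]
small_box_center [(0.84, [752, 201, 67])]
top 44.08112642070182 281.76268845886847 208.71472403893353 [-0.13915275  0.          0.          0.          0.        ] [[0.01, -0.999, 0.042, 443.988], [-1.0, -0.011, -0.012, -13.59], [0.013, -0.042, -0.999, 1626.589], [0.0, 0.0, 0.0, 1.0]]
tote [(0.78, [542, -90, 128]), (0.55, [272, -359, 71])]
clip_a [(0.7, [536, -81, 125]), (0.7, 
[... 328 characters left out ...]
: 0.9, 'joints': array([-1.32339444e+00,  3.12871099e-01,  1.49769565e+00,  1.89854237e-05,
        1.33096268e+00, -2.23384095e-01]), 'dq': array([ 0.00053397, -0.00018664,  0.00130789, -0.00116701,  0.00087409,
        0.00010641]), 'tau': array([-4.93204880e-04, -4.12165153e+01, -2.59892231e+01, -2.25247904e-04,
        5.81953409e-04,  2.28702288e-05]), 'eef_pos': array([ 238.13829267, -467.9027565 ,  231.31061253]), 'ee_rot': array([3.14999527e-05, 9.72423286e-01, 2.33222965e-01, 9.60004083e-06]), 'force': array([-0.1455429 , -0.35081949,  0.07731538]), 'wrist_torque': array([ 0.036698  ,  0.05033543, -0.03295892]), 'grip_force': 0.0, 'grip_width': 0.9988885268202338} 18.700000000000003
```

View pics/scene0.png

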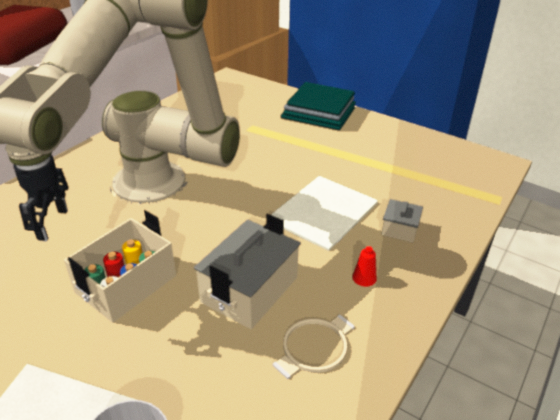

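View pics/top0.png

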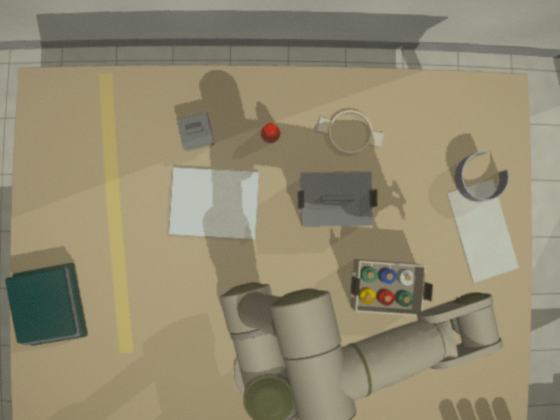

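Two things fit the tote: lidded at top px (338,198), scene (248,270), and open at top px (390,288), scene (122,265). The lidded one has the larger y (-190 against -355), so it is farthest to the robot's left, and it is the one with a lid. I'll confirm it in a crop and measure the edges.

```bash
cat > h.py <<'E'
import numpy as np, cv2
def K(p):
    f=p["color"].shape[0]/2/np.tan(np.radians(p["vertical_fov"])/2)
    return np.array([[f,0,p["cx"]],[0,f,p["cy"]],[0,0,1.]])
def toplane(p,px,z):
    n=cv2.undistortPoints(np.array(px,float).reshape(-1,1,2),K(p),np.array(p["dist"])).reshape(-1,2)
    d=np.c_[n,np.ones(len(n))]@p["pose"][:3,:3].T; o=p["pose"][:3,3]
    return o+d*((z-o[2])/d[:,2])[:,None]
def proj(p,X):
    T=np.linalg.inv(p["pose"]); 
    return cv2.projectPoints(np.array(X,float).reshape(-1,1,3),cv2.Rodrigues(T[:3,:3])[0],T[:3,3],K(p),np.array(p["dist"]))[0].reshape(-1,2)
E
python3 - <<'E'
from rig import ctrl, viewer, models
from h import *
p=viewer.capture("top"); im=p["color"]
def rect(mask,z,name,erode=0):
    n,l,s,c=cv2.connectedComponentsWithStats(mask.astype(np.uint8))
    k=1+np.argmax(s[1:,4]); ys,xs=np.where(l==k)
    W=toplane(p,np.c_[xs,ys],z)[:,:2].astype(np.float32)
    print(name,cv2.minAreaRect(W),s[k])
v=im.astype(int); mx=v.max(2); sat=mx-v.min(2)
m=np.zeros(mx.shape,bool); m[160:235,292:385]=1
lid=m&(sat<25)&(mx<130); black=m&(mx<40)
lid2=lid&(mx>=48); lid2=cv2.morphologyEx(lid2.astype(np.uint8),cv2.MORPH_OPEN,np.ones((7,7)))
rect(lid2,118,"lid")
for nm,a,b in(("clipA",292,308),("clipB",366,385)):
    mm=np.zeros_like(m); mm[180:215,a:b]=1; rect(mm&black,150,nm)
mb=np.zeros_like(m); mb[160:245,160:270]=1
# board: bright/low saturation
rect(mb&(sat<40)&(v[:,:,2]>100),12,"board")
print(proj(p,[[538,-193,118]]), im[200,175],im[200,220],im[180,330],im[198,300])
a=cv2.resize(im[145:255,150:400],None,fx=3.2,fy=3.2,interpolation=cv2.INTER_CUBIC)
cv2.imwrite("pics/crop1.png",a[:,:,::-1])
s=viewer.capture("scene")["color"][200:330,180:320]
cv2.imwrite("pics/crop2.png",cv2.resize(s,None,fx=4,fy=4,interpolation=cv2.INTER_CUBIC)[:,:,::-1])
E
```

```text
lid ((538.5496215820312, -186.4241943359375), (155.4595489501953, 220.62718200683594), 0.7966770529747009) [ 297  172   76   54 3869]Traceback (most recent call last):
  File "<stdin>", line 15, in <module>
  File "<stdin>", line 6, in rect
    return _wrapfunc(a, 'argmax', axis=axis, out=out, **kwds)
    return bound(*args, **kwds)
ValueError: attempt to get argmax of an empty sequence
```

```bash
python3 - <<'E'
from rig import ctrl, viewer, models
from h import *
p=viewer.capture("top"); im=p["color"]
def rect(mask,z,name):
    n,l,s,c=cv2.connectedComponentsWithStats(mask.astype(np.uint8))
    if n<2: print(name,"none");return
    k=1+np.argmax(s[1:,4]); ys,xs=np.where(l==k)
    W=toplane(p,np.c_[xs,ys],z)[:,:2].astype(np.float32)
    print(name,cv2.minAreaRect(W),s[k])
v=im.astype(int); mx=v.max(2); sat=mx-v.min(2)
print(mx[198,294:312],mx[198,364:384],v[200,162:176].tolist())
m=np.zeros(mx.shape,bool); m[160:235,304:370]=1
rect(m&(sat<25)&(mx<130),118,"lid")
for nm,a,b in(("clipA",292,308),("clipB",366,385)):
    mm=np.zeros_like(m); mm[180:215,a:b]=1; rect(mm&(mx<55),150,nm)
mb=np.zeros_like(m); mb[160:245,160:270]=1
rect(mb&(v[:,:,0]-v[:,:,2]<15),12,"board")
a=cv2.resize(im[145:255,150:400],None,fx=3.2,fy=3.2,interpolation=cv2.INTER_CUBIC)
cv2.imwrite("pics/crop1.png",a[:,:,::-1])
s=viewer.capture("scene")["color"][200:330,180:320]
cv2.imwrite("pics/crop2.png",cv2.resize(s,None,fx=4,fy=4,interpolation=cv2.INTER_CUBIC)[:,:,::-1])
E
```

```text
[120 120 118 100  74  60  57  54  61  67  81  94  94  96  93  92  92  90] [ 81  86  83  82  80  68  60  53  48  51  48  53  68 103 126 131 132 130
 133 133] [[173, 160, 127], [173, 159, 126], [175, 161, 128], [175, 161, 129], [172, 158, 126], [171, 157, 126], [165, 151, 121], [165, 150, 119], [165, 156, 130], [173, 172, 159], [181, 186, 179], [186, 192, 185], [187, 193, 187], [186, 192, 186]]
lid ((538.939208984375, -192.33448791503906), (155.6916961669922, 191.6528778076172), 0.5420074462890625) [ 304  172   66   54 3529]
clipA ((548.22314453125, -86.15814971923828), (0.0, 0.0), 0.0) [301 194   1   1   1]
clipB ((539.2064819335938, -291.8411865234375), (40.36088562011719, 14.521844863891602), 0.09844750910997391) [370 191   6  15  75]
board ((528.4630737304688, 180.0052947998047), (268.494384765625, 208.70362854003906), 87.25401306152344) [ 169  167   89   72 3959]
```

View pics/crop1.png

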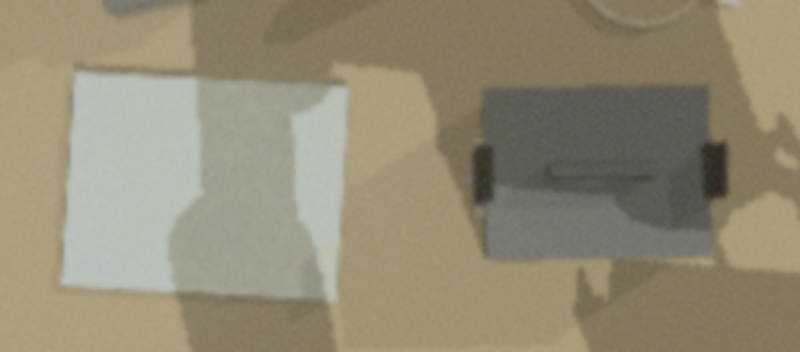

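View pics/crop2.png

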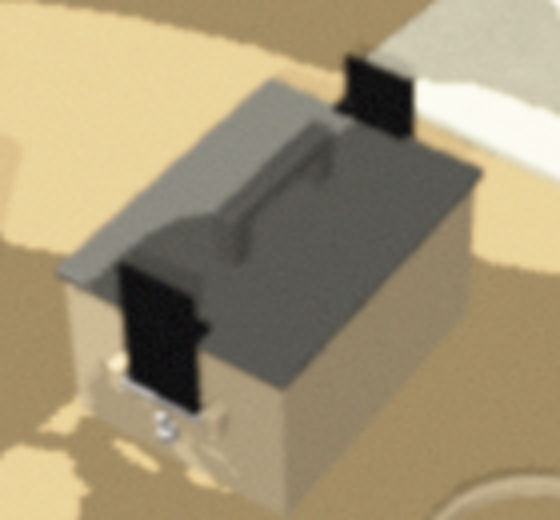

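The crop shows the grey lid with a handle and a black clip at each end (crop 1 px 483,175 and 714,170), so this is the tote meant. Tote centre is about (539,-193) with yaw ~0.01. Board centre is about (529,180) with yaw -0.048. Next I turn the tool so its x axis lies along world +y, and shut the fingers.

```bash
python3 -m pendant '0 0 0 -0.185;0 0 0 -0.185;0 0 0 -0.185;0 0 0 -0.185;0 0 0 -0.185;0 0 0 -0.185;0 0 0 0' 0 60
python3 -m pendant '0.03 0.03 0 0;0.04 0.035 0 0;0.04 0.035 0 0;0.04 0.035 0 0;0.04 0.035 0 0;0.04 0.035 0 0;0.04 0.035 0 0;0.04 0.03 0 0;0.035 0.025 0 0;0 0 0 0'
```

```text
time_s: 1.92
eef_pos: [238.1, -467.9, 231.3]
ee_rot: [0.0, 0.704, 0.71, -0.0]
force: [-0.2, 0.4, 0.8]
grip_width: -0.003
grip_force: 0.0
time_s: 3.18
eef_pos: [530.6, -117.8, 231.1]
ee_rot: [-0.0, 0.704, 0.71, 0.0]
force: [-0.8, -0.3, -0.4]
grip_width: 0.0
grip_force: 0.0
```

```bash
python3 -m pendant '-0.002 0.007 0.04 0;0 0 0.035 0;0 0 0.02 0;0 0 0 0'
python3 -m pendant '0.01 0 0 0;0.01 0 0 0;0.01 0 0 0;0 0 0 0'
```

```text
time_s: 3.68
eef_pos: [535.8, -122.3, 135.3]
ee_rot: [-0.001, 0.705, 0.709, -0.001]
force: [-0.4, -1.2, -0.4]
grip_width: 0.001
grip_force: 0.0
time_s: 4.18
eef_pos: [536.6, -91.4, 136.9]
ee_rot: [0.001, 0.703, 0.711, 0.0]
force: [-0.4, -2.9, 2.2]
grip_width: -0.006
grip_force: 1.2
```

```bash
python3 -m pendant '0.012 0 0.002 0;0.012 0 0.002 0;0.012 0 0 0;0.012 0 0 0;0.008 0 0 0;0 0 0 0'
python3 - <<'E'
from rig import ctrl, viewer, models
for c in ["top","scene"]:
    p=viewer.capture(c)
    print([(round(d["p"],2),d["at"]) for d in models.boxes_of(c,"clip_a")])
E
```

```text
time_s: 4.92
eef_pos: [535.8, -35.3, 132.3]
ee_rot: [-0.0, 0.703, 0.711, 0.0]
force: [0.3, -0.1, -0.2]
grip_width: -0.001
grip_force: 0.0
[(0.62, [268.7, -461.6, 126.4]), (0.39, [741.2, 233.6, 62.8])]
[(0.93, [534.2, -34.8, 94.4]), (0.81, [543.4, -304.9, 107.1]), (0.76, [291.4, -247.4, 127.2]), (0.58, [274.0, -465.0, 111.5]), (0.28, [758.4, -269.3, 8.9])]
```

```bash
python3 -m pendant '0 0 -0.04 0;-0.02 0 -0.03 0;-0.05 0 0 0;-0.05 0 0 0;-0.05 0 0 0;-0.045 0.002 0 0;-0.014 0 0 0;0 0 0.035 0;0 0 0.035 0;0 0 0 0'
python3 -m pendant '-0.01 0 0 0;-0.01 0 0 0;-0.01 0 0 0;0 0 0 0'
```

```text
time_s: 6.38
eef_pos: [539.2, -263.6, 130.3]
ee_rot: [-0.003, 0.703, 0.711, -0.0]
force: [-0.5, -0.1, -0.1]
grip_width: -0.001
grip_force: 0.0
time_s: 6.88
eef_pos: [540.5, -295.6, 132.7]
ee_rot: [0.0, 0.704, 0.71, 0.0]
force: [0.8, 1.5, 1.6]
grip_width: 0.002
grip_force: 1.1
```

```bash
python3 -m pendant '-0.012 0 0 0;-0.012 0 0 0;-0.012 0 0 0;-0.012 0 0 0;-0.008 0 0 0;0 0 0 0'
python3 - <<'E'
from rig import ctrl, viewer, models
for c in ["top","scene"]:
    p=viewer.capture(c)
    print([(round(d["p"],2),d["at"]) for d in models.boxes_of(c,"clip_a")])
E
```

```text
time_s: 7.62
eef_pos: [540.8, -351.5, 132.2]
ee_rot: [0.0, 0.704, 0.71, -0.0]
force: [-0.2, -0.2, 0.1]
grip_width: 0.002
grip_force: 0.0
[(0.91, [533.1, -42.3, 84.5]), (0.7, [265.7, -460.9, 126.5]), (0.37, [555.3, -310.9, 67.5])]
[(0.81, [548.2, -347.4, 87.3]), (0.77, [533.9, -31.7, 93.5]), (0.76, [288.5, -248.0, 125.6]), (0.7, [274.5, -464.4, 114.6])]
```

Both clips stand open. Now to the handle.

```bash
python3 -m pendant '0 0 -0.05 0;0.03 0 -0.05 0;0.05 -0.001 0 0;0.05 0 0 0;0.028 0 0 0;0 0 0 0' 1 60
python3 - <<'E'
from rig import ctrl, viewer, models
for c in ["top","scene"]:
    p=viewer.capture(c)
    print([(round(d["p"],2),d["at"]) for d in models.boxes_of(c,"lid_grip")])
    if c=="scene":
        import cv2
        cv2.imwrite("pics/s3.png",cv2.resize(p["color"][150:330,150:350],None,fx=3,fy=3)[:,:,::-1])
E
```

```text
time_s: 8.57
eef_pos: [538.5, -191.1, 232.8]
ee_rot: [0.0, 0.703, 0.712, 0.0]
force: [0.2, -0.8, 0.7]
grip_width: 0.998
grip_force: 0.0
[(0.78, [549.1, -127.6, 114.2])]
[(0.77, [549.3, -204.6, 121.1])]
```

View pics/s3.png

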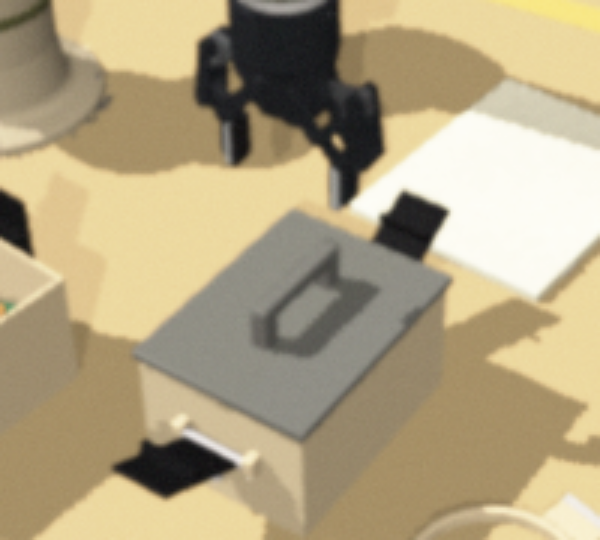

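Both clips lean outwards (crop px 180,465 and 415,225), and the lid is seated with its handle clear. I'll go down and grip it.

```bash
python3 -m pendant '-0.001 0 0.04 0;0 0 0.04 0;0 0 0.022 0;0 0 0 0' 1 60
python3 -m pendant '0 0 0 0;0 0 0 0;0 0 0 0;0 0 0 0;0 0 0 0;0 0 0 0' 0 60
```

```text
time_s: 9.28
eef_pos: [537.7, -194.3, 128.8]
ee_rot: [-0.002, 0.704, 0.71, -0.0]
force: [-0.3, 0.8, -1.1]
grip_width: 0.998
grip_force: 0.0
time_s: 10.02
eef_pos: [538.6, -194.0, 130.9]
ee_rot: [0.0, 0.704, 0.711, 0.0]
force: [-1.4, 0.2, 5.3]
grip_width: 0.149
grip_force: 59.8
```

```bash
python3 -m pendant '0 0 -0.006 0;0 0 -0.01 0;0 0 -0.015 0;0 0 -0.02 0;0 0 -0.02 0;0 0 -0.01 0;0 0 0 0'
python3 - <<'E'
from rig import viewer
import cv2
p=viewer.capture("scene"); cv2.imwrite("pics/s4.png",p["color"][:,:,::-1])
E
```

```text
time_s: 10.9
eef_pos: [538.6, -193.9, 211.9]
ee_rot: [0.001, 0.704, 0.711, 0.0]
force: [-0.1, 0.3, -3.3]
grip_width: 0.148
grip_force: 58.8
```

View pics/s4.png

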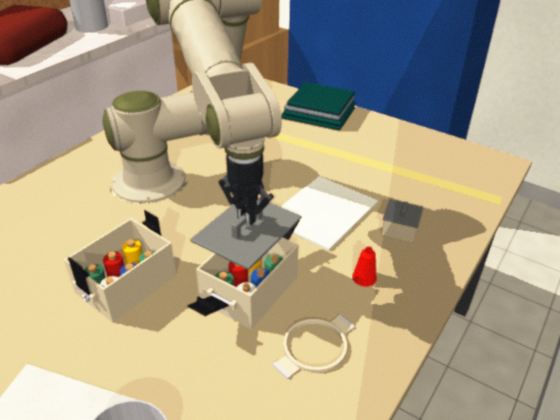

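The lid hangs level (px 246,232) and the tote is open. I'll carry it across to the board.

```bash
python3 -m pendant '0.02 0 0 0;0.04 0 0 0;0.05 -0.001 0 0;0.05 -0.001 0 0;0.05 -0.001 0 0.02;0.05 -0.001 0 0.02;0.05 -0.001 0 0.018;0.04 0 0 0;0.024 0 0 0;0 0 0 0'
python3 -m pendant '0 0 0.04 0;0 0 0.04 0;0 0 0.035 0;0 0 0.025 0;0 0 0 0;0 0 0 0'
```

```text
time_s: 12.2
eef_pos: [535.3, 182.1, 210.6]
ee_rot: [-0.001, 0.723, 0.691, -0.0]
force: [-0.0, 0.7, -2.9]
grip_width: 0.15
grip_force: 58.7
time_s: 12.95
eef_pos: [536.9, 179.9, 72.5]
ee_rot: [0.0, 0.724, 0.69, 0.001]
force: [-0.3, -0.2, -1.8]
grip_width: 0.152
grip_force: 58.8
```

```bash
python3 -m pendant '0 -0.007 0.008 0;0 0 0.008 0;0 0 0.005 0;0 0 0.003 0;0 0 0.002 0;0 0 0.002 0;0 0 0 0;0 0 0 0'
```

```text
time_s: 13.95
eef_pos: [529.5, 180.4, 43.4]
ee_rot: [0.0, 0.724, 0.69, 0.0]
force: [0.4, 0.1, -1.4]
grip_width: 0.152
grip_force: 58.8
```

```bash
for i in 1; do python3 -m pendant '0 0 0.001 0;0 0 0.001 0;0 0 0 0'; done; python3 - <<'E'
from rig import viewer
from h import *
p=viewer.capture("scene"); cv2.imwrite("pics/s5.png",cv2.resize(p["color"][140:290,220:420],None,fx=4,fy=4)[:,:,::-1])
E
```

```text
time_s: 14.32
eef_pos: [529.3, 180.4, 41.2]
ee_rot: [-0.0, 0.724, 0.69, -0.0]
force: [0.0, 0.3, -2.4]
grip_width: 0.149
grip_force: 58.8
```

View pics/s5.png

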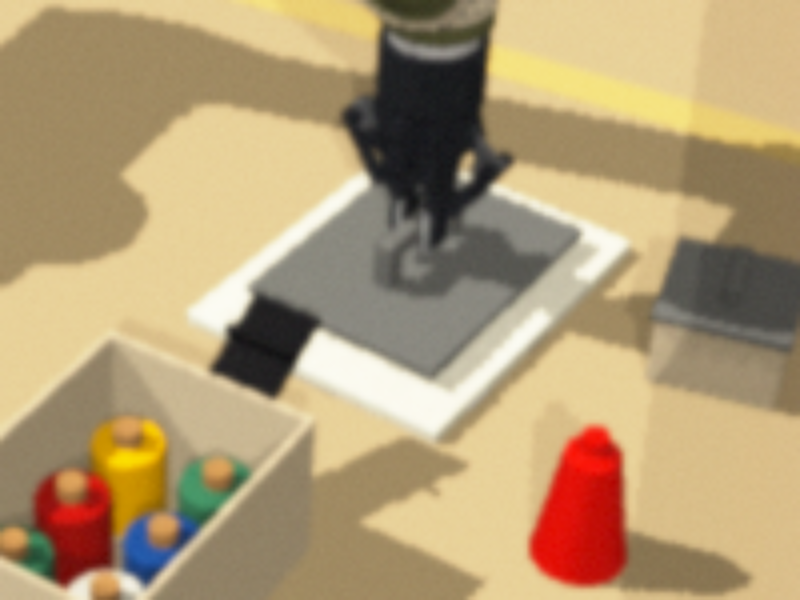

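The lid sits centred over the board (crop px 420,265), square to it and just above. I'll lower it to contact.

```bash
python3 -m pendant '0 0 0.001 0;0 0 0 0;0 0 0 0'; python3 -m pendant '0 0 0.001 0;0 0 0 0;0 0 0 0'
```

```text
time_s: 14.75
eef_pos: [529.5, 180.4, 40.9]
ee_rot: [0.0, 0.724, 0.69, 0.0]
force: [-3.3, 0.0, 4.9]
grip_width: 0.152
grip_force: 60.0
time_s: 15.12
eef_pos: [529.5, 180.4, 40.8]
ee_rot: [0.0, 0.724, 0.69, 0.0]
force: [-6.6, -1.9, 16.1]
grip_width: 0.149
grip_force: 61.3
```

```bash
python3 -m pendant '0 0 -0.001 0;0 0 0 0'; python3 -m pendant '0 0 0 0;0 0 0 0;0 0 0 0;0 0 0 0;0 0 0 0' 1; python3 -m pendant '0 0 -0.01 0;0 0 -0.03 0;0 0 -0.05 0;0 0 -0.05 0;0 0 -0.05 0;-0.06 -0.02 0 0;-0.06 -0.03 0 0;-0.06 -0.03 0 0;-0.06 -0.03 0 0;0 0 0 0'
python3 - <<'E'
from rig import viewer
from h import *
p=viewer.capture("scene"); a=p["color"]
t=viewer.capture("top")["color"]
cv2.imwrite("pics/s6.png",np.vstack([a[130:400,40:],t[90:320,40:]])[:,:,::-1])
E
```

```text
time_s: 15.38
eef_pos: [529.5, 180.4, 40.8]
ee_rot: [0.0, 0.724, 0.69, 0.0]
force: [-3.1, -1.5, 7.4]
grip_width: 0.153
grip_force: 60.2
time_s: 16.0
eef_pos: [529.4, 180.4, 40.3]
ee_rot: [0.0, 0.724, 0.69, 0.0]
force: [0.5, 0.1, 0.6]
grip_width: 1.002
grip_force: 0.0
time_s: 17.25
eef_pos: [413.8, -44.1, 231.2]
ee_rot: [0.001, 0.726, 0.688, 0.0]
force: [0.2, 0.7, -0.0]
grip_width: 0.997
grip_force: 0.0
```

View pics/s6.png

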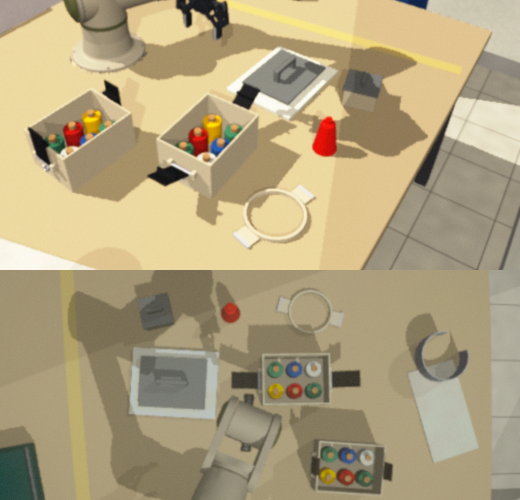

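The lid lies flat and centred on the board, handle up (top view px 175,382). Both clips are open, and the hoop, cone and box have not moved.

```bash
python3 -c "
from rig import ctrl
print(ctrl.finish_job())"
```

```text
the job is handed in; nothing more can be done
None
```

The job is handed in at about 17 s: both clips are snapped open, the lid was set down flat and handle up in the middle of the white board, and the hoop, cone and small box are where they were.

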